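# Wind the board press down by its star wheel

## Task

Two small screw presses stand on the bench. Wind down the one that has the green circuit board lying in it: push the spokes of its star wheel round, clockwise as seen from above, one after another until the wheel comes to its stop and the foot sits fully down on the board. Leave the wheel of the empty press as it is.

Things in the scene. Friction and masses are not known exactly. Their poses are not given: they have to be found in the camera images.
- press: Press to work, fixed: the one with a green board (55x85 mm) on its pad. Base 130 (x) x 260 (y) x 16 mm; origin: centre of its underside, on the wheel's axis; z up, -x side towards the robot. A bridge bar, 20 mm wide, 262 long (y), z 112 to 124 mm (cap to 136), on posts at y = +-118, spans the wheel: fingers can work only in the half before or behind it. The board's parts reach z = 32 mm.
- press_hub (a point): Centre of that press's star wheel, 85 mm above the bench on the press's z axis. The wheel turns level: hub 36 mm across, 26 high; five equal round steel spokes 10 mm thick, 72 degrees apart, each with a black 16 mm ball centred 88 mm from the axis. Below it on the axis: a foot 30 mm across that comes down 6 mm per rad of the wheel.
- press_wheel (a joint): Turn of that wheel, rad, growing clockwise seen from above (spokes before the bar move to the press's +y). Hard stops: 0 (foot up), 3.6 (foot on the board); starts 0 to 0.8. At value q, spoke k = 0..4 points along (-cos a, sin a) in the press's x, y, a = q + k*72 degrees. Stays where left; turns with about 0.25 N m (4 N at 60 mm).
- spare_press_spoke_end (a point): The other press, same make and size, with an empty pad; its wheel is to be left alone. The point is the centre of the ball on one spoke of its wheel, 88 mm from that wheel's axis and 85 mm above the bench; it shows whether the wheel has been turned.

How it is judged:
By the outcome, as a careful person would: the job done as asked, in the order asked, and still so for the second after the job is handed in, with the robot touching nothing.
It also fails if it takes over 58 s, if anything falls off the work surface, if the arm or the gripper's body presses on something with over 40 N, if the wrist force passes 120 N, or if a joint passes its speed limit or range.

## Robot

A 7-joint arm with a two-finger parallel gripper is mounted at the origin on a cart in front of the work surface, level with it; the furniture and walls round the work are solid. World frame = base frame: x ahead of the robot, y to its left, z up, the work surface at z = 0. Lengths are in mm, angles in rad, forces in N, time in s.
With the tool pointing down it reaches from about 350 to 775 mm from the base axis. Payload 3.1 kg.
Tool frame: the origin (TCP) lies at the very end of the fingers, on their centre line; the grasp point (between the pads) lies 19 mm behind it; z points along the fingers, y is the line along which they close (so a half turn about z gives the same grasp; the last joint's range is limited). The gripper opens to 85 mm and grips with 20 to 120 N. Pads are 22 mm wide; open, the fingers measure 114 mm over their backs; the gripper's body (76 mm by 85 mm) begins 54 mm behind the grasp point. The pads swing forward as they close: fully open they stand 13 mm farther back than shut.
Start: joints at [1.119, 0.311, 0.014, 1.512, -0.004, 1.319, -0.027], TCP at [219.168, -504.463, 231.304] pointing down, gripper open.
Joint ranges: [-2.7, 2.7], [-0.3, 1.91], [-1.27, 1.3], [0.12, 2.57], [-1.44, 4.58], [0.2, 2.03], [-3.05, 3.05]. Speed limits (rad/s): [2.79, 2.79, 3.14, 3.14, 3.14, 3.14, 3.14].

## Interface

Orientations are given as a rotation vector (axis times angle).
In Python, from cell import status, vision, workorder gives the robot as it stands.
- The arm moves only by the shell command python3 -m inch 'ROWS'. ROWS is JSON, a list of rows, each a list of 7 numbers: the opening in per cent of the stroke, from 0 (shut) to 100 (fully open), then the shift along the tool's x, y, z in m, then the turn, a rotation vector about the tool's x, y, z in degrees. In form: [[claw, dx, dy, dz, rx, ry, rz], ...]. A call has 1 to 5 rows; each row shifts and turns the commanded pose from where the row before left it, along the tool's axes as they then stand; what a row does not reach is not made up. A row lasts 1/10 s, in which the tool goes at most 50 mm and 8.59 degrees, less where a joint would pass 70% of its speed; a pose out of reach is approached as far as the arm can. A call is refused whole if a number of a shift passes 0.05 or a number of a turn 8.59, either way. A call with a gripper value outside its range is refused whole. The fingers move at their own pace and stop on an object; the grip force is fixed at half the most. Time passes only in rows, so rows that do not move let the fingers close. It gives the time, the measured TCP pose, the force, the opening and the grip force at its end, in the units of the state.
- status.read_state(): the state, without advancing time (a new reading comes with each control period).
- vision.capture(name): name is "scene" or "top" or "wrist"; returns a dict with "img" (384x512x3 uint8, red, green, blue), "range_z" (384x512 float32, mm along the optical axis (not along the pixel's ray), 0 where there is no reading), "fx", "fy", "cx", "cy" (pixels), "view" (4x4, takes a point from world to camera coordinates); the wrist camera has in their place "tool_from_camera" (4x4, takes a point from camera to tool coordinates, whose origin is the TCP and whose axes are the flange's). Camera axes: x right, y up, looking along -z (the intrinsics and any distortion apply to the point x, -y, -z); pixel columns grow to the right and rows downward; lengths in mm; the calibration is good to about 2 mm. The wrist camera is an equidistant fisheye: a pixel r from the principal point sees the ray r / f radians off the axis. A picture is of the moment at which its call begins: read the wrist's pose just before it.
- workorder.close_job(): hands the job in; it is judged then, once.
The state is a dict: "clock": time; "qpos": joint angles; "dq": joint speeds; "joint_torque": joint torques, N m; "eef_pos": TCP position; "ee_rot": TCP orientation; "force": force on the tool from outside, world axes, zero at the start; "wrist_torque": the same for the moment, N m; "finger_gap": finger opening in mm; "gripper_force": force on a finger pad.
Only numpy, scipy, OpenCV 4.12 (cv2) and the standard library are available. Lean on these libraries where they do the work, as an engineer would, in place of code of your own. Each camera call takes 0.05 s, during which the arm holds its last target. There are 200 camera calls.

## Working session

There is one attempt and no reset: what is moved stays moved. The work goes in short steps, Python scripts to look and compute and a shell command to move; the robot and the scene stay as the last step left them, time stands still between calls to the robot, and variables do not carry over. Pictures are saved under pics/ and viewed, at most 10 in all, crops included, and the job is handed in when it is done.

```bash
mkdir -p pics; cat > h.py <<'E'
import numpy as np, cv2
from cell import status, vision, workorder
from scipy.spatial.transform import Rotation as R
def save(c,n): cv2.imwrite('pics/'+n, c['img'][:,:,::-1])
def world(c):
    d=c['range_z']; v,u=np.mgrid[:384,:512]
    p=np.stack([(u-c['cx'])/c['fx']*d, -(v-c['cy'])/c['fy']*d, -d, np.ones_like(d)],-1)
    w=p@np.linalg.inv(c['view']).T
    return w[...,:3], d>0
E
python3 - <<'E'
from h import *
s=status.read_state(); print({k:np.round(v,3) for k,v in s.items()})
for n in ('top','scene'):
    c=vision.capture(n); save(c,n+'0.png'); print(c.keys()); np.savez('/tmp/'+n,**c)
    w,ok=world(c); h=cv2.cvtColor(c['img'],cv2.COLOR_RGB2HSV)
    g=cv2.inRange(h,(45,80,40),(85,255,255))>0
    ok&=g
    if ok.sum(): print(n,ok.sum(),np.median(w[ok],0),w[ok].min(0),w[ok].max(0))
E
```

```text
{'clock': np.float64(0.0), 'qpos': array([ 1.119,  0.312,  0.014,  1.513, -0.004,  1.319, -0.027]), 'dq': array([ 0.   , -0.   , -0.   ,  0.   ,  0.   , -0.001, -0.002]), 'joint_torque': array([ 0.0000e+00, -3.7992e+01,  1.4600e-01, -2.3059e+01,  1.2000e-02,
        1.4000e-02,  0.0000e+00]), 'eef_pos': array([ 218.84 , -503.77 ,  230.189]), 'ee_rot': array([-3.074e+00, -6.390e-01,  1.000e-03]), 'force': array([-0.429, -0.624,  0.211]), 'wrist_torque': array([0.015, 0.001, 0.007]), 'gripper_force': np.float64(0.0), 'finger_gap': np.float64(85.644)}
dict_keys(['img', 'range_z', 'fx', 'fy', 'cx', 'cy', 'view'])
top 130743 [416.08595157 -79.10640059  -1.88269055] [ -280.85994917 -1180.81542896  -756.50231563] [1397.13226863 1211.65653395  359.2432216 ]
dict_keys(['img', 'range_z', 'fx', 'fy', 'cx', 'cy', 'view'])
scene 60522 [4.65962388e+02 1.35694376e+02 3.82824559e-01] [  270.7660499  -1181.88895881  -748.74119605] [1308.85264379  489.20105204  153.95387841]
```

View pics/top0.png

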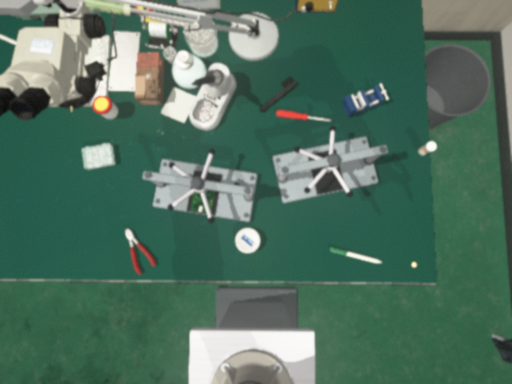

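View pics/scene0.png

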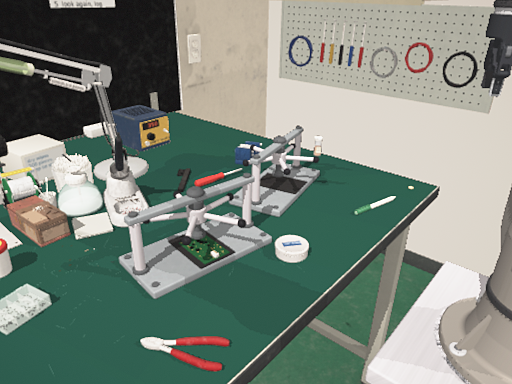

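The top view shows two grey presses: the left one (hub around col 198, row 184) has the green board, and the right one (hub around 333, 160) is empty. The scene view agrees: the near press, at (200, 245), holds the board.

```bash
cat > meas.py <<'E'
from h import *
def meas(c,x0,x1,y0,y1,tag):
    w,ok=world(c)
    ok=ok&(w[...,0]>x0)&(w[...,0]<x1)&(w[...,1]>y0)&(w[...,1]<y1)
    for lo,hi,n in ((9,22,'base'),(106,145,'bar'),(70,100,'wheel')):
        m=ok&(w[...,2]>lo)&(w[...,2]<hi)
        m=cv2.morphologyEx(m.astype('u1'),cv2.MORPH_OPEN,np.ones((2,2),'u1'))>0
        p=w[m]; 
        print(tag,n,len(p),cv2.minAreaRect(p[:,:2].astype('f4')),np.round(np.median(p[:,2]),1))
    return w,ok
if __name__=='__main__':
    c=dict(np.load('/tmp/top.npz'))
    w,ok=world(c)
    for v,u in ((184,198),(160,333),(190,203)): print(w[v,u])
    a=w[184,198];b=w[160,333]
    for t,q in (('L',a),('R',b)):
        w,ok=meas(c,q[0]-135,q[0]+135,q[1]-160,q[1]+160,t)
        dark=ok&(c['img'].max(-1)<60)&(w[...,2]>72)&(w[...,2]<105)
        n,l,s,cc=cv2.connectedComponentsWithStats(dark.astype('u1'))
        for i in range(1,n):
            if s[i,4]>=4: print(t,cc[i],s[i,4],w[l==i].mean(0).round(1))
    cv2.imwrite('pics/topcrop.png',cv2.resize(c['img'][140:235,130:265,::-1],None,fx=5.5,fy=5.5,interpolation=cv2.INTER_CUBIC))
E
python3 meas.py
```

```text
[506.6408     124.3870887  136.62533076]
[ 565.61269636 -186.71726087  135.60879103]
[498.54173193 119.68865984  95.2400199 ]
L base 3198 ((477.0098876953125, 112.88247680664062), (300.3131103515625, 187.29327392578125), 81.76927185058594) 16.2
L bar 1003 ((508.1412353515625, 113.18485260009766), (357.46466064453125, 105.23252868652344), 64.42091369628906) 123.8
L wheel 561 ((467.29681396484375, 121.31614685058594), (272.6849060058594, 199.30294799804688), 24.09358787536621) 88.5
L [212.6 150.8] 5 [596.5  99.5  91.9]
L [211.5 220. ] 10 [426.7  98.   89.9]
R base 3204 ((546.3623657226562, -153.36415100097656), (181.37051391601562, 372.52264404296875), 25.861228942871094) 16.1
R bar 1005 ((548.5235595703125, -167.00685119628906), (111.247802734375, 420.5317687988281), 34.529720306396484) 123.5
R wheel 575 ((572.9707641601562, -200.5106964111328), (192.1375732421875, 209.0081329345703), 55.647621154785156) 88.4
R [332.83333333 127.5       ] 6 [ 657.9 -196.7   91.4]
R [296.5 148.5] 4 [ 604.  -106.6   91.3]
R [350.2 193.6] 5 [ 492.9 -235.2   94.1]
```

View pics/topcrop.png

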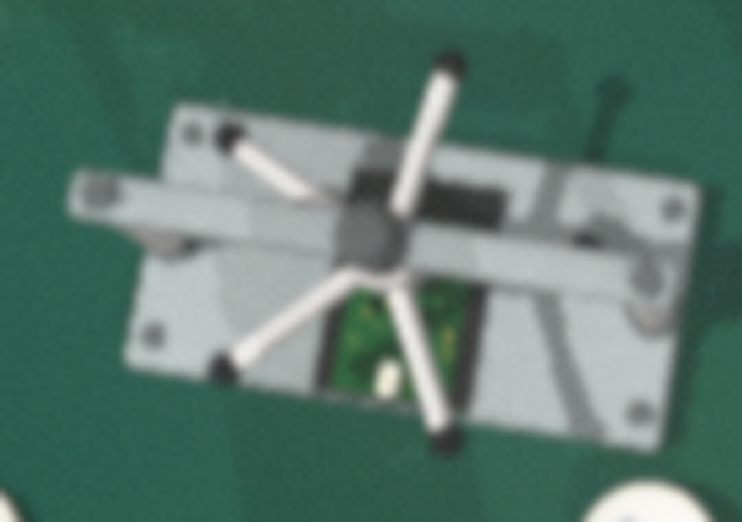

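The crop shows four balls, at (450,63), (230,135), (222,368) and (445,438); the fifth spoke is under the bar. The base corners are near (178,104), (699,184), (660,450) and (125,367). Next I cast rays onto the known heights.

```bash
cat > fit.py <<'E'
from h import *
from scipy.optimize import least_squares
c=dict(np.load('/tmp/top.npz'))
M=np.linalg.inv(c['view']); O=M[:3,3]
def ray(uv,z):
    u,v=uv; d=M[:3,:3]@np.array([(u-c['cx'])/c['fx'],-(v-c['cy'])/c['fy'],-1.]); return (O+d*(z-O[2])/d[2])[:2]
cr=lambda p:(p[0]/5.5+130-.4,p[1]/5.5+140-.4)
C=np.array([ray(cr(p),16) for p in ((178,104),(699,184),(660,450),(125,367))])
B=np.array([ray(cr(p),z) for p,z in zip(((450,63),(230,135),(222,368),(445,438)),(85,)*4)])
bar=np.array([ray(cr(p),136) for p in ((100,193),(650,278))])
print('cam',O.round(0)); print(C.round(1),C.mean(0)); print(B.round(1)); print('bar',bar.round(1),bar.mean(0))
print('sides',np.linalg.norm(np.roll(C,-1,0)-C,axis=1))
y=(C[0]-C[1])+(C[3]-C[2]); print('yaw base',np.degrees(np.arctan2(-y[0],y[1])),'bar',np.degrees(np.arctan2(-(bar[0]-bar[1])[0],(bar[0]-bar[1])[1])))
# clockwise order of balls: seen from above angle decreasing
def f(t):
    r=[]
    for i,p in enumerate(B):
        # order: back(450,63), back-left, front-left, front-right are ccw: +72 each
        a=t[2]+i*np.radians(72); r+=list(t[:2]+88*np.array([np.cos(a),np.sin(a)])-p)
    return np.array(r)
s=least_squares(f,[506,124,0]); print('hub',s.x[:2],'world angles',[round(np.degrees(s.x[2])+72*i,1) for i in range(5)],'res',s.fun.round(1))
E
python3 fit.py
```

```text
cam [384. -25. 926.]
[[593.7 246. ]
 [556.2  -8. ]
 [427.7   9.2]
 [465.  265.7]] [510.63688905 128.21932378]
[[597.6 103.5]
 [563.7 201.4]
 [458.8 200.7]
 [428.8 101.2]]
bar [[527.5 241.4]
 [493.4   9.7]] [510.48051149 125.54951236]
sides [256.72476256 129.63422529 259.2003021  130.13664989]
yaw base -8.344753469104642 bar -8.381549046063641
hub [512.51873711 129.6863574 ] world angles [np.float64(-17.2), np.float64(54.8), np.float64(126.8), np.float64(198.8), np.float64(270.8)] res [-1.   0.2 -0.5  0.2  1.  -0.5  0.5  0.1]
```

```bash
cat > loc.py <<'E'
from h import *
s=status.read_state(); p=np.array(s['eef_pos']); Rm=R.from_rotvec(s['ee_rot']).as_matrix()
d=p[:2]-[511.5,128.5]; t=np.radians(-8.35)
lx=d[0]*np.cos(t)+d[1]*np.sin(t); ly=-d[0]*np.sin(t)+d[1]*np.cos(t)
print('t',round(s['clock'],2),'local',round(lx,1),round(ly,1),'z',round(p[2],1),'ang a',round(np.degrees(np.arctan2(ly,-lx)),1),'r',round(np.hypot(lx,ly),1),'yaw',np.degrees(np.arctan2(Rm[1,0],Rm[0,0])).round(1),'tilt',np.degrees(np.arccos(-Rm[2,2])).round(2),'F',np.round(s['force'],1),'gap',round(s['finger_gap'],1))
E
python3 -m inch '[[0,0,0,0,0,0,-8.5],[0,0,0,0,0,0,-8.5],[0,0,0,0,0,0,-8.5],[0,0,0,0,0,0,-8.5],[0,0,0,0,0,0,-8.5]]'
python3 -m inch '[[0,0,0,0,0,0,-8.5],[0,0,0,0,0,0,-7.2],[0,0,0,0,0,0,0],[0,0,0,0,0,0,0]]'; python3 loc.py
```

```text
clock: 0.6
eef_pos: [218.9, -504.1, 230.6]
ee_rot: [-2.629, -1.718, -0.0]
force: [-0.0, -0.3, 0.7]
finger_gap: 12.8
gripper_force: 0.0
clock: 1.0
eef_pos: [219.0, -504.3, 230.9]
ee_rot: [-2.379, -2.051, -0.0]
force: [-0.1, 0.1, 0.1]
finger_gap: -0.3
gripper_force: 0.0
t 1.0 local -197.5 -668.5 z 230.9 ang a -73.5 r 697.1 yaw 81.5 tilt 0.05 F [-0.1  0.1  0.1] gap -0.3
```

```bash

python3 -m inch '[[0,0.04,0,0,0,0,0],[0,0.04,0,0,0,0,0],[0,0.04,0,0,0,0,0],[0,0.04,0,0,0,0,0],[0,0.04,0,0,0,0,0]]'
python3 -m inch '[[0,0.04,0.01,0,0,0,0],[0,0.04,0.01,0,0,0,0],[0,0.04,0.01,0,0,0,0],[0,0.04,0.01,0,0,0,0],[0,0.04,0.01,0,0,0,0]]'
python3 -m inch '[[0,0.04,0.015,0,0,0,0],[0,0.04,0.015,0,0,0,0],[0,0.04,0.015,0,0,0,0],[0,0.04,0.015,0,0,0,0],[0,0,0,0,0,0,0]]';python3 loc.py
```

```text
clock: 1.5
eef_pos: [248.2, -304.9, 231.2]
ee_rot: [2.379, 2.052, 0.0]
force: [1.5, 0.3, 0.4]
finger_gap: -0.3
gripper_force: 0.0
clock: 2.0
eef_pos: [326.8, -114.3, 231.5]
ee_rot: [2.378, 2.051, -0.0]
force: [1.2, 0.1, -0.5]
finger_gap: -0.2
gripper_force: 0.0
clock: 2.5
eef_pos: [410.7, 40.4, 231.9]
ee_rot: [-2.366, -2.064, -0.008]
force: [-0.1, -0.4, -0.3]
finger_gap: -0.1
gripper_force: 0.0
t 2.5 local -86.9 -101.9 z 231.9 ang a -49.5 r 133.9 yaw 82.2 tilt 0.33 F [-0.1 -0.4 -0.3] gap -0.1
```

```bash

python3 -m inch '[[0,0.025,0.021,0.02,0,0,0],[0,0.024,0.021,0.03,0,0,0],[0,0,0,0.03,0,0,0],[0,0,0,0.026,0,0,0],[0,0,0,0,0,0,0]]'
python3 loc.py; python3 - <<'E'
from h import *
c=vision.capture('wrist'); save(c,'wrist1.png')
c=vision.capture('scene'); cv2.imwrite('pics/sc1.png',cv2.resize(c['img'][150:310,90:310,::-1],None,fx=3,fy=3))
E
```

```text
clock: 3.0
eef_pos: [454.3, 74.7, 121.8]
ee_rot: [-2.374, -2.05, 0.012]
force: [-0.5, -0.4, 0.3]
finger_gap: -0.6
gripper_force: 0.0
t 3.0 local -48.8 -61.6 z 121.8 ang a -51.6 r 78.6 yaw 81.6 tilt 0.52 F [-0.5 -0.4  0.3] gap -0.6
```

View pics/wrist1.png

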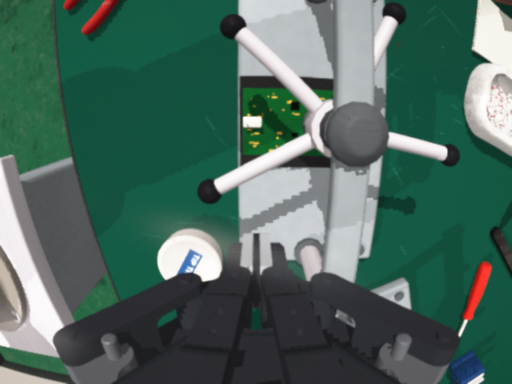

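View pics/sc1.png

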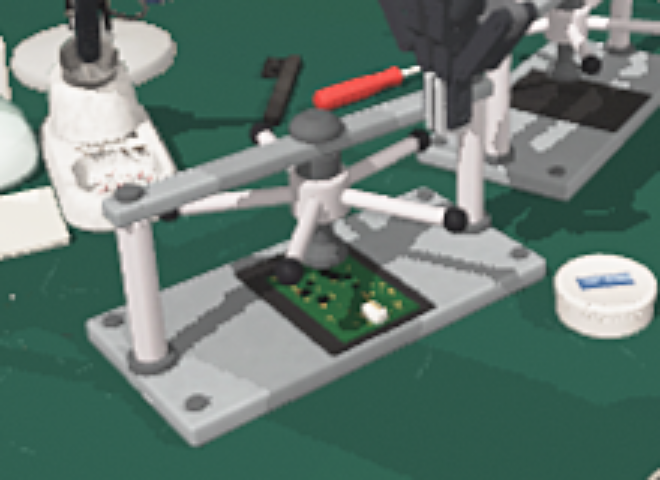

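The wrist view shows the wheel (hub at 357,133) with the fingers at the bottom (255,260), clear of the bar and behind the right front spoke, whose ball is at (208,190). The scene crop confirms the fingertips (445,115) are in front of the bar. I'll descend and push.

```bash

python3 -m inch '[[0,0,0,0.015,0,0,0],[0,0,0,0.015,0,0,0],[0,0,0,0.015,0,0,0],[0,0,0,0,0,0,0]]'; python3 loc.py
python3 -m inch '[[0,0.01,-0.005,0,0,0,0],[0,0.012,-0.004,0,0,0,0],[0,0.012,-0.003,0,0,0,0],[0,0.012,-0.001,0,0,0,0],[0,0,0,0,0,0,0]]'; python3 loc.py
```

```text
clock: 3.5
eef_pos: [457.6, 75.4, 80.6]
ee_rot: [2.378, 2.052, -0.001]
force: [-0.1, 0.6, 0.7]
finger_gap: -0.1
gripper_force: 0.0
t 3.5 local -45.6 -60.4 z 80.6 ang a -53.0 r 75.7 yaw 81.6 tilt 0.05 F [-0.1  0.6  0.7] gap -0.1
clock: 4.0
eef_pos: [451.0, 125.6, 81.2]
ee_rot: [2.373, 2.058, 0.001]
force: [-0.6, -0.8, 0.4]
finger_gap: 0.4
gripper_force: 0.2
t 4.0 local -59.4 -11.6 z 81.2 ang a -11.1 r 60.6 yaw 81.9 tilt 0.05 F [-0.6 -0.8  0.4] gap 0.4
```

```bash

python3 -m inch '[[0,0,0,0.005,0,0,0],[0,0.012,-0.001,0,0,0,0],[0,0.012,0.001,0,0,0,0],[0,0.012,0.003,0,0,0,0],[0,0,0,0,0,0,0]]'; python3 loc.py
python3 - <<'E'
from h import *
c=vision.capture('wrist'); save(c,'wrist2.png')
E
```

```text
clock: 4.5
eef_pos: [459.9, 158.7, 75.1]
ee_rot: [2.377, 2.054, -0.001]
force: [-0.6, -2.3, 1.6]
finger_gap: 0.1
gripper_force: 0.9
t 4.5 local -55.4 22.4 z 75.1 ang a 22.0 r 59.8 yaw 81.7 tilt 0.04 F [-0.6 -2.3  1.6] gap 0.1
```

View pics/wrist2.png

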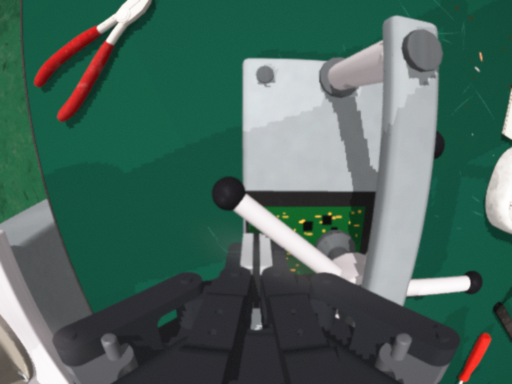

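The wrist view shows the pushed spoke (ball 228,193) ahead of the fingers at about 40°, so the wheel turns. I'll finish this stroke, then lift, go back and lower behind the next spoke.

```bash

python3 -m inch '[[0,0.010,0.003,0,0,0,0],[0,-0.004,0,0,0,0,0],[0,0,0,-0.02,0,0,0],[0,0,0,-0.02,0,0,0],[0,0,0,0,0,0,0]]'; python3 loc.py
python3 -m inch '[[0,-0.03,0.002,0,0,0,0],[0,-0.03,0.002,0,0,0,0],[0,-0.025,0.002,0,0,0,0],[0,0,0,0,0,0,0],[0,0,0,0,0,0,0]]'; python3 loc.py
```

```text
clock: 5.05
eef_pos: [465.6, 166.3, 117.9]
ee_rot: [2.375, 2.054, 0.012]
force: [0.6, 0.9, -0.9]
finger_gap: 0.1
gripper_force: 0.0
t 5.05 local -50.9 30.7 z 117.9 ang a 31.1 r 59.5 yaw 81.7 tilt 0.43 F [ 0.6  0.9 -0.9] gap 0.1
clock: 5.55
eef_pos: [456.9, 79.3, 114.9]
ee_rot: [-2.378, -2.052, -0.001]
force: [-0.4, 0.4, -0.2]
finger_gap: -0.0
gripper_force: 0.0
t 5.55 local -46.8 -56.6 z 114.9 ang a -50.4 r 73.5 yaw 81.6 tilt 0.06 F [-0.4  0.4 -0.2] gap -0.0
```

```bash

python3 -m inch '[[0,0,0,0.02,0,0,0],[0,0,0,0.02,0,0,0],[0,0,0,0,0,0,0],[0,0,0,0,0,0,0]]'; python3 loc.py
python3 -m inch '[[0,0.01,-0.005,0,0,0,0],[0,0.012,-0.004,0,0,0,0],[0,0.012,-0.003,0,0,0,0],[0,0.012,-0.001,0,0,0,0],[0,0,0,0,0,0,0]]'; python3 loc.py
python3 -m inch '[[0,0.01,0.001,0,0,0,0],[0,0.01,0.002,0,0,0,0],[0,0.01,0.003,0,0,0,0],[0,0.008,0.003,0,0,0,0],[0,0,0,0,0,0,0]]'; python3 loc.py
```

```text
clock: 5.95
eef_pos: [456.9, 80.9, 75.4]
ee_rot: [-2.373, -2.056, -0.001]
force: [-0.1, 0.1, 0.7]
finger_gap: 0.0
gripper_force: 0.0
t 5.95 local -47.1 -55.1 z 75.4 ang a -49.4 r 72.5 yaw 81.8 tilt 0.08 F [-0.1  0.1  0.7] gap 0.0
clock: 6.45
eef_pos: [450.8, 129.4, 75.7]
ee_rot: [-2.373, -2.058, -0.003]
force: [-0.2, -1.0, -0.2]
finger_gap: 0.0
gripper_force: 0.2
t 6.45 local -60.2 -8.0 z 75.7 ang a -7.5 r 60.7 yaw 81.9 tilt 0.11 F [-0.2 -1.  -0.2] gap 0.0
clock: 6.95
eef_pos: [465.0, 163.1, 74.9]
ee_rot: [-2.376, -2.054, 0.002]
force: [-0.6, -3.2, -0.0]
finger_gap: 0.1
gripper_force: 1.3
t 6.95 local -51.0 27.5 z 74.9 ang a 28.3 r 57.9 yaw 81.7 tilt 0.09 F [-0.6 -3.2 -0. ] gap 0.1
```

```bash

python3 -m inch '[[0,-0.004,0,0,0,0,0],[0,0,0,-0.02,0,0,0],[0,0,0,-0.02,0,0,0],[0,0,0,0,0,0,0]]'; python3 loc.py
python3 -m inch '[[0,-0.03,0,0,0,0,0],[0,-0.03,0.001,0,0,0,0],[0,-0.024,0.001,0,0,0,0],[0,0,0,0,0,0,0],[0,0,0,0,0,0,0]]'; python3 loc.py
python3 - <<'E'
from h import *
c=vision.capture('wrist'); save(c,'wrist3.png')
E
```

```text
clock: 7.35
eef_pos: [467.0, 161.4, 118.1]
ee_rot: [2.375, 2.054, 0.013]
force: [0.6, -0.0, -1.0]
finger_gap: -0.2
gripper_force: 0.0
t 7.35 local -48.8 26.1 z 118.1 ang a 28.1 r 55.3 yaw 81.7 tilt 0.47 F [ 0.6 -0.  -1. ] gap -0.2
clock: 7.85
eef_pos: [454.5, 75.8, 114.9]
ee_rot: [-2.377, -2.053, -0.002]
force: [-0.2, -0.3, -0.6]
finger_gap: -0.2
gripper_force: 0.0
t 7.85 local -48.7 -60.4 z 114.9 ang a -51.1 r 77.6 yaw 81.6 tilt 0.08 F [-0.2 -0.3 -0.6] gap -0.2
```

View pics/wrist3.png

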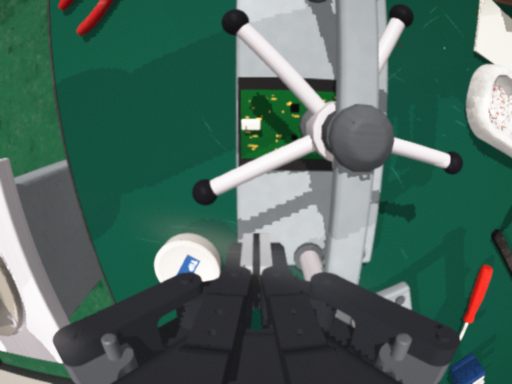

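The wrist view shows the front spokes (balls 205,190 and 235,22) back where they were at the start, so the wheel has turned about 144°. About 17° remains, which I'll push gently to the stop.

```bash

python3 -m inch '[[0,0,0,0.02,0,0,0],[0,0,0,0.02,0,0,0],[0,0,0,0,0,0,0],[0,0,0,0,0,0,0]]'; python3 loc.py
python3 -m inch '[[0,0.008,-0.005,0,0,0,0],[0,0.008,-0.004,0,0,0,0],[0,0.006,0,0,0,0,0],[0,0,0,0,0,0,0]]'; python3 loc.py
python3 -m inch '[[0,0.003,0,0,0,0,0],[0,0.003,0,0,0,0,0],[0,0,0,0,0,0,0]]'; python3 loc.py
```

```text
clock: 8.3
eef_pos: [454.4, 77.2, 75.4]
ee_rot: [-2.373, -2.057, -0.001]
force: [0.1, 0.5, 0.5]
finger_gap: -0.0
gripper_force: 0.0
t 8.3 local -49.0 -59.1 z 75.4 ang a -50.3 r 76.8 yaw 81.8 tilt 0.07 F [0.1 0.5 0.5] gap -0.0
clock: 8.7
eef_pos: [448.6, 99.4, 75.7]
ee_rot: [2.374, 2.056, -0.001]
force: [-0.4, -2.2, 1.7]
finger_gap: 0.0
gripper_force: 0.5
t 8.7 local -58.0 -38.0 z 75.7 ang a -33.2 r 69.3 yaw 81.8 tilt 0.04 F [-0.4 -2.2  1.7] gap 0.0
clock: 9.0
eef_pos: [449.4, 104.4, 75.1]
ee_rot: [-2.377, -2.054, 0.002]
force: [-1.1, -3.5, 1.7]
finger_gap: -0.2
gripper_force: 1.5
t 9.0 local -58.0 -32.8 z 75.1 ang a -29.5 r 66.6 yaw 81.7 tilt 0.06 F [-1.1 -3.5  1.7] gap -0.2
```

```bash

python3 -m inch '[[0,0.003,0,0,0,0,0],[0,0.003,0,0,0,0,0],[0,0,0,0,0,0,0]]'; python3 loc.py
python3 -m inch '[[0,0.002,0,0,0,0,0],[0,0.002,0,0,0,0,0],[0,0,0,0,0,0,0]]'; python3 loc.py
```

```text
clock: 9.3
eef_pos: [450.1, 111.1, 75.1]
ee_rot: [-2.375, -2.055, 0.001]
force: [-2.4, -2.5, -0.3]
finger_gap: 0.2
gripper_force: 1.4
t 9.3 local -58.3 -26.2 z 75.1 ang a -24.2 r 63.9 yaw 81.7 tilt 0.06 F [-2.4 -2.5 -0.3] gap 0.2
clock: 9.6
eef_pos: [450.1, 111.5, 74.9]
ee_rot: [2.376, 2.052, -0.009]
force: [-3.8, -8.6, 4.2]
finger_gap: -0.0
gripper_force: 4.1
t 9.6 local -58.3 -25.7 z 74.9 ang a -23.8 r 63.7 yaw 81.6 tilt 0.36 F [-3.8 -8.6  4.2] gap -0.0
```

```bash

python3 -m inch '[[0,0.003,0,0,0,0,0],[0,0.003,0,0,0,0,0],[0,0,0,0,0,0,0],[0,0,0,0,0,0,0]]'; python3 loc.py
```

```text
clock: 10.0
eef_pos: [450.0, 111.8, 74.7]
ee_rot: [2.376, 2.045, -0.023]
force: [-6.6, -17.8, 12.1]
finger_gap: -0.3
gripper_force: 8.6
t 10.0 local -58.4 -25.4 z 74.7 ang a -23.5 r 63.7 yaw 81.4 tilt 0.92 F [ -6.6 -17.8  12.1] gap -0.3
```

That is the hard stop: force rises with no further motion. I'll back off, lift away and verify.

```bash

python3 -m inch '[[0,-0.01,0,0,0,0,0],[0,-0.013,0.002,0,0,0,0],[0,0,0,0,0,0,0],[0,0,0,-0.025,0,0,0],[0,0,0,-0.04,0,0,0]]'; python3 loc.py
python3 -m inch '[[0,0,-0.01,-0.04,0,0,0],[0,-0.02,-0.04,-0.04,0,0,0],[0,-0.03,-0.04,0,0,0,0],[0,-0.04,-0.03,0,0,0,0],[0,0,0,0,0,0,0]]'
python3 -m inch '[[0,-0.04,0,0,0,0,0],[0,-0.04,0,0,0,0,0],[0,0,0,0,0,0,0],[0,0,0,0,0,0,0]]'
python3 loc.py; python3 - <<'E'
from h import *
c=vision.capture('top'); cv2.imwrite('pics/top2.png',cv2.resize(c['img'][115:235,130:400,::-1],None,fx=2.9,fy=2.9,interpolation=cv2.INTER_CUBIC))
c=vision.capture('scene'); cv2.imwrite('pics/sc2.png',cv2.resize(c['img'][120:310,90:350,::-1],None,fx=3,fy=3))
E
```

```text
clock: 10.5
eef_pos: [449.3, 98.9, 139.5]
ee_rot: [-2.372, -2.053, 0.002]
force: [1.4, -0.0, 0.4]
finger_gap: 0.2
gripper_force: 0.0
t 10.5 local -57.2 -38.3 z 139.5 ang a -33.8 r 68.9 yaw 81.8 tilt 0.26 F [ 1.4 -0.   0.4] gap 0.2
clock: 11.0
eef_pos: [322.4, 25.0, 213.2]
ee_rot: [2.379, 2.043, -0.007]
force: [1.3, 0.2, 0.6]
finger_gap: -0.1
gripper_force: 0.0
clock: 11.4
eef_pos: [315.7, -50.4, 213.8]
ee_rot: [2.376, 2.054, 0.004]
force: [0.7, 0.9, 0.0]
finger_gap: 0.1
gripper_force: 0.0
t 11.4 local -167.7 -205.4 z 213.8 ang a -50.8 r 265.2 yaw 81.7 tilt 0.14 F [0.7 0.9 0. ] gap 0.1
```

View pics/top2.png

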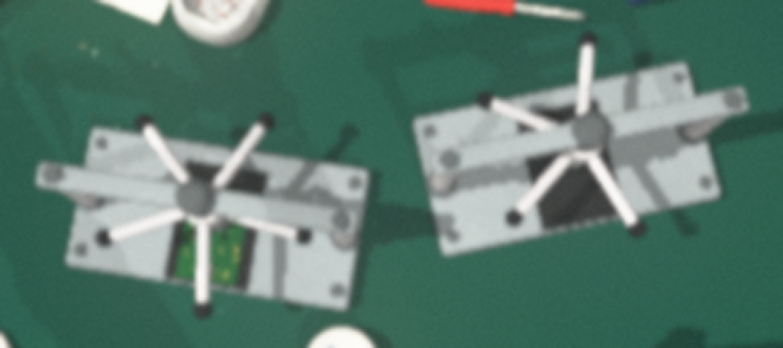

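View pics/sc2.png

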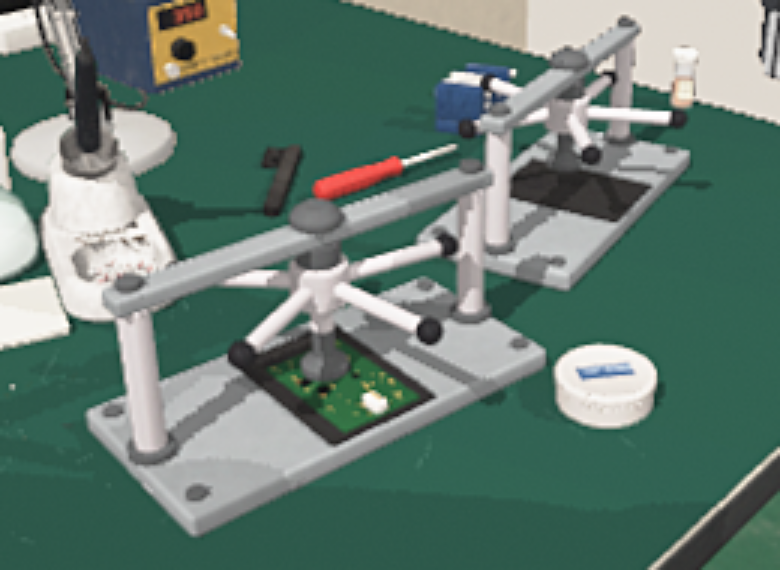

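The top view shows the front spoke pointing straight at the robot (ball 203,309), which is a ≈ -10°, or q ≈ 3.6. The scene view shows the foot on the board at (325,365), and the spare wheel looks unchanged.

```bash
python3 -c "
from cell import workorder; print(workorder.close_job())"
```

```text
the job is handed in; nothing more can be done
None
```

I wound the press holding the green board down to its hard stop with the foot on the board, left the spare press's wheel alone, and handed the job in with the arm clear at about 11.5 s.

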